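Hang the rinsed ink pail on the drain arm

TASK

Swing the drain arm in over its blue drip tray: pull up the black spring plunger knob on the arm, turn the arm round until it is over the tray, and let the plunger drop fully home in its hole. Then hang the pail with the blue handle by that handle on the arm's twin hooks, so that it hangs level and still on both hooks. Leave the yellow-handled pail, the bottles, the jar, the beaker and the tape standing where they are.

Things in the scene. Friction and masses are not known exactly. Their poses are not given: they have to be found in the camera images.
- stand: Fixed drain stand: grey foot 140 x 150 mm, dark column 48 mm across, aluminium index disc (156 mm across, top at 172 mm) with steel teeth 12 mm high. Origin: on the table under the column's vertical axis, about which the arm turns. The blue drip tray (130 x 130 x 16 mm) is fixed to it, centred 140 mm from the axis along the stand's -y.
- drain_arm (a joint): Angle of the red arm about the column's axis, rad, counter-clockwise from above. 0 = home: hooks along the stand's -y over the tray, plunger above its hole (play +-0.03). Starts parked at 0.8 to 1.2 with the pin loose in a long slot (0.75 to 1.25); travel -0.25 to 1.35. Light friction, stays where left. Arm: red bar 12 mm thick, top at 202 mm.
- plunger (a joint): Lift of the sprung plunger, m: 0 = fully down (in the hole or the slot), stop at 0.016. The pin clears the teeth above 0.011; let go over the teeth it rests on them at about 0.0105. The spring pulls it down with 6 to 9 N.
- knob (a point): Centre of the plunger's black knob, an upright cylinder 26 mm across and 24 mm high with a yellow dot on top. It sits on the arm's tail, 55 mm from the column's axis on the side away from the hooks (stand's +y when home), centre 228 mm above the table when down, its underside 14 mm above the red arm. Moves with the arm and the plunger.
- hook_seat (a point): Where the middle of the handle bar lies when hung: midway between the hooks, 140 mm from the column's axis, z 198 mm. The hooks point along its -y; the hung bar lies along its x. Hooks: two 8 mm rods at x = +-36 mm, open between them; U seats 36 mm long, floor 4 mm under this point; upturned tips 26 mm outward, tops 12 mm above this point; inner shoulders 28 mm inward, as high.
- blue_pail: The pail to hang: loose white plastic pail with a blue band and a stiff upright steel handle with a blue grip. 76 mm across at the foot, 90 mm at the rim, rim 85 mm high, 0.18 to 0.35 kg. Origin: centre of its underside; z up; the handle bar lies along its x.
- blue_handle (a point): Middle of the blue pail's handle bar, 155 mm above its underside (70 mm above the rim). The bar is an 8 mm steel rod, 100 mm between its upright legs (8 mm rods); its middle 44 mm carries the blue grip, 18 mm across.
- yellow_pail: Another pail of the same shape and size with a yellow band and grip, to be left alone. Origin: centre of its underside; its handle bar lies along its x.
- ink_bottle: Loose black bottle, 48 mm across, 120 mm high, left alone. Origin: centre of its underside.
- beaker: Loose clear beaker, 70 mm across, 90 mm high, left alone. Origin: centre of its underside.
- ink_jar: Loose yellow jar with a white cap, 64 mm across, 70 mm high, left alone. Origin: centre of its underside.
- wash_bottle: Loose white bottle with a blue cap, 60 mm across, 150 mm high, left alone. Origin: centre of its underside.
- tape: Loose green tape roll lying flat, 80 mm across, 25 mm high, left alone. Origin: centre of its underside.

How it is judged:
On the way, in this order (a step that is already met when the one before it is completed fails the run):
1. the plunger is lifted clear of its parking slot (value of joint plunger above 0.009 m and value of joint drain_arm above 0.2 rad), for 0.1 s.
2. the arm is over the tray with the plunger fully home in its hole (value of joint drain_arm between -0.05 and 0.05 rad and value of joint plunger below 0.003 m), for 0.2 s.
3. after that, the blue pail hangs by its handle on both hooks, let go (x of blue_handle in the frame of hook_seat between -0.02 and 0.02 m and y of blue_handle in the frame of hook_seat between -0.025 and 0.025 m and z of blue_handle in the frame of hook_seat between -0.008 and 0.008 m and angle between blue_pail's own z axis and vertical below 0.2 rad and contact force between blue_pail and stand above 0.5 N and contact force between blue_pail and the fingers below 0.1 N), for 0.2 s.
At the end, for the whole second after the job is handed in: Arm within 0.05 rad of home, plunger under 3 mm; blue pail hanging on both hooks by its bar, bar middle within 20 mm (along bar), 25 mm (along hooks), 8 mm (height) of the seat point, tilt under 0.2 rad, let go, at rest (0.03 m/s, 0.3 rad/s) (all of step 2 and all of step 3 and linear speed of blue_pail below 0.03 m/s and angular speed of blue_pail below 0.3 rad/s); the robot touches nothing.
It fails at once if the yellow pail, a bottle, the jar, the beaker or the tape is pushed more than 30 mm or tipped over (distance of any of yellow_pail, ink_bottle, beaker, ink_jar, wash_bottle, tape from where it was at the start of the episode above 0.03 m or angle between any of yellow_pail, ink_bottle, beaker, ink_jar, wash_bottle's own z axis and vertical above 0.6 rad).
It also fails if it takes over 67 s, if anything falls off the work surface, if the arm or the gripper's body presses on something with over 40 N, if the wrist force passes 120 N, or if a joint passes its speed limit or range.

ROBOT

A 6-joint arm with a two-finger parallel gripper is mounted at the origin on the work surface. World frame = base frame: x ahead of the robot, y to its left, z up, the work surface at z = 0. Lengths are in m, angles in rad, forces in N, time in s.
With the tool pointing down it reaches from about 0.275 to 1 m from the base axis. Payload 8.4 kg.
Tool frame: the origin (TCP) lies at the very end of the fingers, on their centre line; the grasp point (between the pads) lies 19 mm behind it; x points along the fingers, z is the direction in which the jaws open and shut, and the axes are right-handed (so a half turn about x gives the same grasp; the last joint's range is limited). The gripper opens to 85 mm and grips with 20 to 120 N. Pads are 22 mm wide; open, the fingers measure 114 mm over their backs; the gripper's body (76 mm by 85 mm) begins 54 mm behind the grasp point. The pads swing forward as they close: fully open they stand 13 mm farther back than shut.
Start: joints at [1.274, 0.353, 1.633, -0, 1.155, -0.002], TCP at [0.182, 0.598, 0.231] pointing down, gripper open.
Joint ranges: [-2.63, 2.63], [-0.92, 2.1], [0.06, 2.66], [-1.3, 4.44], [0, 2.69], [-3.02, 3.02]. Speed limits (rad/s): [2.22, 2.22, 2.79, 3.14, 3.14, 3.14].

INTERFACE

Orientations are given as a unit quaternion [x, y, z, w].
In Python, from bench import get_obs, vision, hand_in gives the robot as it stands.
- The arm moves only by the tool arm_command, never from a script. Its argument "commands" is a list of rows, each an object with "linear": the shift along the world's x, y, z in m, a list of three; "rotation": the turn, a rotation vector about the world's x, y, z in rad, a list of three; "fingers": the opening in per cent of the stroke, from 0 (shut) to 100 (fully open). In form: [{"linear": [tx, ty, tz], "rotation": [ax, ay, az], "fingers": fingers}, ...]. A call has 1 to 20 rows; each row shifts and turns the pose as measured when the row begins; what a row does not reach is not made up. A row lasts 1/8 s, in which the tool goes at most 62.5 mm and 10.7 degrees, less where a joint would pass 70% of its speed; a pose out of reach is approached as far as the arm can. A call is refused whole if a number of a shift passes 0.0625 or a number of a turn 0.188, either way. A call with a gripper value outside its range is refused whole. The fingers move at their own pace and stop on an object; "newtons" is the grip in N (left out, the last holds). Time passes only in rows, so rows that do not move let the fingers close. It gives the time, the measured TCP pose, the force and the opening at its end, in the units of the state.
- get_obs(): the state, without advancing time (a new reading comes with each control period).
- vision.capture(name): name is "scene" or "top" or "wrist"; returns the picture (420x560x3 uint8, blue, green, red); there is no depth.
- vision.calibration(name): a dict with "mtx" (3x3 intrinsics, pixels), "k1" (the pictures are not rectified: a ray, as slopes to the right and down, at radius r is drawn at 1 + k1 r^2 times it, then the intrinsics apply), "xyz" and "orientation" of the camera in the world. Camera axes: x right, y down, z forward; pixel columns grow to the right and rows downward; lengths in m; the calibration is good to about 2 mm. A picture is of the moment at which its call begins: read the wrist's pose just before it. calibration takes no time and is no camera call; for the wrist camera it gives the pose at the moment of the call.
- hand_in(): hands the job in, once; it reports no verdict.
The state is a dict: "clock": time; "q": joint angles; "qvel": joint speeds; "joint_torque": joint torques, N m; "tcp_pos": TCP position; "eef_rot": TCP orientation; "force": force on the tool from outside, world axes, zero at the start; "ft_torque": the same for the moment, N m; "finger_gap": finger opening in m.
Only numpy, scipy, OpenCV 4.12 (cv2) and the standard library are available. Lean on these libraries where they do the work, as an engineer would, in place of code of your own. Each camera call takes 0.05 s, during which the arm holds its last target. There are 200 camera calls.

## Working session

There is one attempt and no reset: what is moved stays moved. The work goes in short steps, Python scripts to look and compute and a tool call to move; the robot and the scene stay as the last step left them, time stands still between calls to the robot, and variables do not carry over. Pictures are saved under pics/ and viewed, about 8 in all and at most 12, crops included, and the job is handed in when it is done.

Besides the shell and the picture viewer there is one more tool, called by a JSON object that holds its "name" and its "arguments", one argument or row to a line. arm_command: Moves the arm, as the interface text tells. Its arguments: {"type":"object","properties":{"commands":{"type":"array"},"newtons":{"type":"number"}},"required":["commands"]}

```bash
mkdir -p pics; ls; cat > h.py <<'E'
import numpy as np, cv2
from scipy.spatial.transform import Rotation as R
from bench import get_obs, vision, hand_in
def cap(n,save=None):
    c=vision.calibration(n); im=np.asarray(vision.capture(n))
    if save: cv2.imwrite('pics/'+save+'.png',im)
    return im,c
def ray(c,u,v):
    m=np.asarray(c['mtx']); d=np.array([(u-m[0,2])/m[0,0],(v-m[1,2])/m[1,1]]); s=d.copy()
    for _ in range(20): s=d/(1+c['k1']*(s@s))
    r=R.from_quat(c['orientation']).apply([s[0],s[1],1.0]) if np.size(c['orientation'])==4 else np.asarray(c['orientation'])@[s[0],s[1],1]
    return np.asarray(c['xyz'],float),r/np.linalg.norm(r)
def plane(c,u,v,z):
    o,d=ray(c,u,v); return o+d*(z-o[2])/d[2]
def tri(a,b):
    (o,d),(p,e)=ray(*a),ray(*b)
    t=np.linalg.lstsq(np.c_[d,-e],p-o,rcond=None)[0]; A=o+t[0]*d;B=p+t[1]*e
    return (A+B)/2,np.linalg.norm(A-B)
def proj(c,P):
    m=np.asarray(c['mtx']); q=R.from_quat(c['orientation']).inv().apply(np.asarray(P)-c['xyz']); s=q[:2]/q[2]; s=s*(1+c['k1']*(s@s))
    return m[0,0]*s[0]+m[0,2],m[1,1]*s[1]+m[1,2]
E
python3 - <<'E'
from h import *
ims=[]
for n in("scene","top"):
    im,c=cap(n,n+'0'); print(n,c)
print(get_obs())
E
```

```text
pics
scene {'mtx': array([[482.29123806,   0.        , 279.95267944],
       [  0.        , 482.29123806, 213.46459903],
       [  0.        ,   0.        ,   1.        ]]), 'k1': -0.03123998251873189, 'xyz': array([ 1.5756009 , -0.16279096,  1.13468844]), 'orientation': array([ 0.68886433,  0.6083037 , -0.2532864 , -0.3021234 ])}
top {'mtx': array([[403.33016563,   0.        , 280.23299619],
       [  0.        , 403.33016563, 209.39977183],
       [  0.        ,   0.        ,   1.        ]]), 'k1': 0.03549133870788104, 'xyz': array([ 0.45747412, -0.01553365,  1.31759618]), 'orientation': array([ 0.71313951, -0.69975437,  0.02942085, -0.03017066])}
{'clock': 0.1, 'q': array([ 1.27359893e+00,  3.53560537e-01,  1.63406005e+00, -1.47479322e-05,
        1.15522670e+00, -2.39740524e-03]), 'qvel': array([ 0.00039866, -0.00161273, -0.00132057, -0.00059301,  0.00031741,
       -0.00081293]), 'joint_torque': array([ 2.04531029e-04, -6.06359124e+01, -3.42816854e+01, -1.15933562e-04,
        3.91873618e-03, -2.68149944e-05]), 'tcp_pos': array([0.1814681 , 0.59762028, 0.23064811]), 'eef_rot': array([-0.42141351,  0.56836431,  0.42087916,  0.56765606]), 'force': array([ 0.1746447 , -0.50157387, -0.68285066]), 'ft_torque': array([ 0.00768144, -0.0025979 , -0.02272593]), 'finger_gap': 0.08554364020018056}
```

View pics/scene0.png

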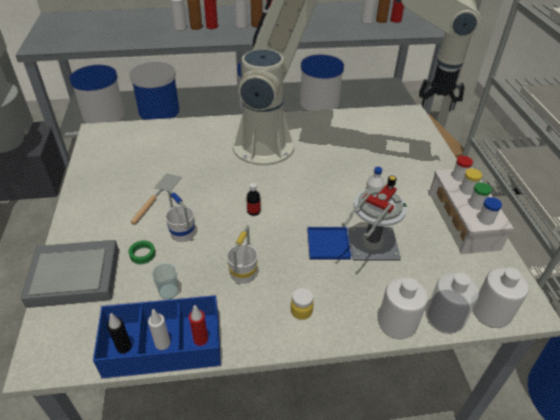

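View pics/top0.png

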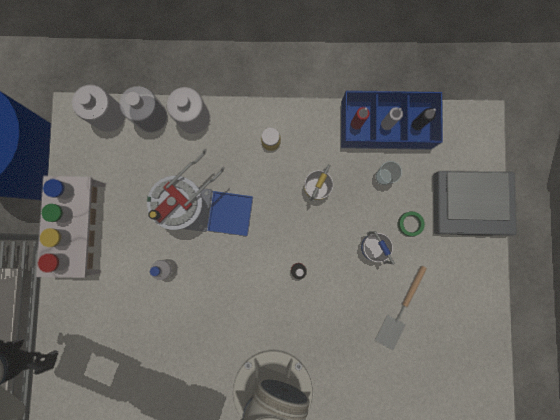

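The scene view shows the stand at about (375,225), with the blue tray at (328,243) and the blue pail at (180,222). The top view shows the knob at (154,214), the tray at (231,213), the blue pail at (378,247) and the hooks pointing up and to the right. I'll measure these by mask and view enlarged crops.

```bash
python3 - <<'E'
from h import *
T=cv2.imread('pics/top0.png');S=cv2.imread('pics/scene0.png');ct=vision.calibration('top');cs=vision.calibration('scene')
def blobs(im,lo,hi,box,amin=6):
    x0,y0,x1,y1=box; h=cv2.cvtColor(im,cv2.COLOR_BGR2HSV)[y0:y1,x0:x1]
    m=cv2.inRange(h,lo,hi); n,l,st,ce=cv2.connectedComponentsWithStats(m)
    return [(int(st[i,4]),(ce[i]+[x0,y0]).round(1).tolist(),st[i,:4].tolist()) for i in range(1,n) if st[i,4]>=amin]
Y=((20,120,110),(35,255,255));B=((105,130,60),(125,255,255));Rd=((0,150,80),(8,255,255))
print('dot top',blobs(T,*Y,(135,190,190,235),3),'scene',blobs(S,*Y,(350,160,420,230),2))
print('tray',blobs(T,*B,(195,180,270,250),50),blobs(S,*B,(290,210,360,270),50))
print('pail blue',blobs(T,*B,(350,225,405,275)),blobs(S,*B,(155,185,205,245)))
print('red',blobs(T,*Rd,(145,180,200,235)))
for z in(0,.016): print('tray c',plane(ct,231,213,z))
f=lambda im,x,y,w,h,s:cv2.resize(im[y:y+h,x:x+w],None,fx=s,fy=s,interpolation=cv2.INTER_CUBIC)
cv2.imwrite('pics/c1.png',np.vstack([np.hstack([f(T,130,140,130,110,3),f(T,340,215,75,60,5.5)[:330,:400]]),
 np.hstack([f(S,300,160,130,90,3)[:270],f(S,150,180,75,50,5.4)[:270,:400]])]) if 0 else np.hstack([np.vstack([f(T,130,140,130,90,3),f(S,300,160,130,100,3)]),np.vstack([f(T,345,220,70,50,5)[:, :350],f(S,150,185,70,60,5)])[:550]+0,][0:1]) )
a=np.zeros((600,800,3),np.uint8)
for im,y0,x0 in((f(T,130,140,130,100,3),0,0),(f(S,300,160,130,100,3),300,0),(f(T,345,220,66,60,5),0,395),(f(S,150,185,66,60,5),300,395)): a[y0:y0+im.shape[0],x0:x0+im.shape[1]]=im
cv2.imwrite('pics/c1.png',a)
E
```

```text
dot top [(27, [152.4, 214.1], [15, 22, 6, 5])] scene [(19, [392.2, 177.5], [40, 16, 6, 4])]
tray [(67, [217.9, 215.1], [16, 22, 13, 25])] [(1224, [328.6, 243.1], [18, 18, 43, 31])]
pail blue [] [(42, [175.4, 197.0], [16, 8, 10, 9]), (53, [182.2, 232.4], [16, 43, 22, 8])]
red []
tray c [0.55391267 0.14787399 0.        ]
tray c [0.55274159 0.14588968 0.016     ]
```

View pics/c1.png

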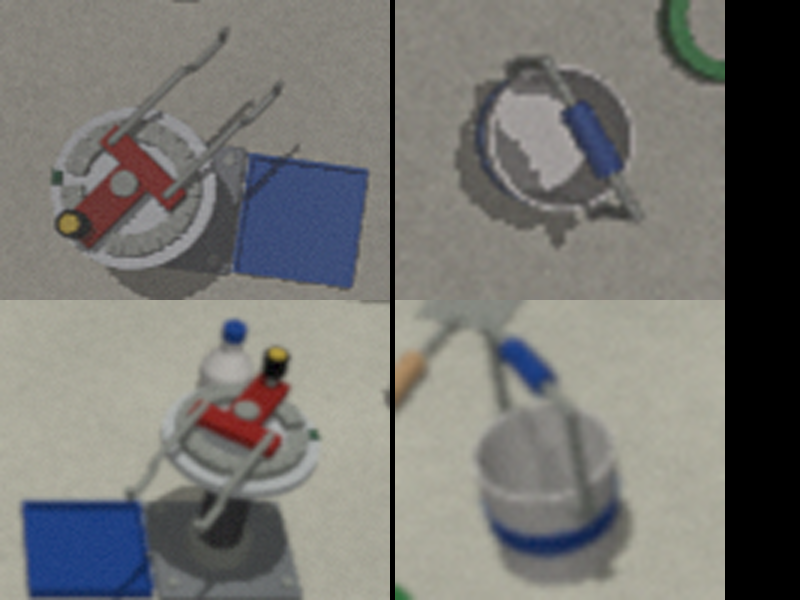

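The crops show the dot at top (152.5,214), the column cap at top (171.3,201) and scene (382,197), the tray corners, and the blue grip at top (385,247.8) and scene (176.6,198.2).

```bash
python3 - <<'E'
from h import *
ct=vision.calibration('top');cs=vision.calibration('scene')
print('dot',tri((ct,152.6,214.1),(cs,392.2,177.5)))
print('cap',tri((ct,171.3,201),(cs,382.3,197)), plane(ct,171.3,201,.205))
print('grip',tri((ct,385,247.8),(cs,176.6,198.2)))
cor=[plane(ct,u,v,.016)[:2] for u,v in((212.7,191),(253,197.3),(247.3,236),(208,230.3))]
cor=np.array(cor);print('tray',cor,cor.mean(0),np.linalg.norm(np.roll(cor,-1,0)-cor,axis=1))
a=plane(ct,375,232.4,.155);b=plane(ct,393.6,263.4,.155);print('bar',a,b,np.linalg.norm(a-b),np.degrees(np.arctan2(*(b-a)[1::-1])))
dk=plane(ct,152.6,214.1,.24);ck=plane(ct,171.3,201,.206);print('dot-cap',dk-ck,np.linalg.norm((dk-ck)[:2]))
t=cor.mean(0)-ck[:2];print('stand->tray',t,np.linalg.norm(t),np.arctan2(t[1],t[0]),'armdir',np.arctan2(*(ck-dk)[1::-1]))
for n,u,v,z in(('wash',155,271,.15),('ink',300,272,.12),('yellow grip',321,181,.155),('tape',412,224,.012),('beaker',383,178,.05),('jar',271,137,.07)):print(n,plane(ct,u,v,z))
cw=vision.calibration('wrist');o=get_obs();r=R.from_quat(o['eef_rot']);print(r.as_matrix(),r.inv().apply(cw['xyz']-o['tcp_pos']),cw['mtx'])
E
```

```text
dot (array([0.5294923 , 0.32695089, 0.2395245 ]), np.float64(0.00015948288768774334))
cap (array([0.5696377 , 0.29025639, 0.20145454]), np.float64(0.0020056062873232993)) [0.56908242 0.2882643  0.205     ]
grip (array([ 0.45124444, -0.31423914,  0.15216975]), np.float64(0.003340537123429682))
tray [[0.62324995 0.20732504]
 [0.60517976 0.07602956]
 [0.47950481 0.09127147]
 [0.49549516 0.21821138]] [0.55085742 0.14820936] [0.13253314 0.12659585 0.12794309 0.12821778]
bar [ 0.49455378 -0.28682271  0.155     ] [ 0.4073646  -0.33939738  0.155     ] 0.10181379522524678 -148.9102147292966
dot-cap [-0.0395061   0.03889094  0.034     ] 0.05543678970637874
stand->tray [-0.01812469 -0.13978189] 0.14095205156993632 -1.6997410014280117 armdir -0.7775515940641353
wash [0.37278814 0.34096318 0.15      ]
ink [ 0.37518039 -0.07487648  0.12      ]
yellow grip [ 0.64082112 -0.13034236  0.155     ]
tape [ 0.52856639 -0.4390212   0.012     ]
beaker [ 0.67050126 -0.33665472  0.05      ]
jar [0.79104291 0.02019172 0.07      ]
[[-3.54506899e-04 -9.56862007e-01  2.90542551e-01]
 [-1.20358007e-03  2.90542767e-01  9.56861250e-01]
 [-9.99999213e-01 -1.04773094e-05 -1.25465946e-03]] [-0.1427439   0.0821494   0.00163607] [[344.25179753   0.         286.88185488]
 [  0.         344.25179753 210.23487524]
 [  0.           0.           1.        ]]
```

{"name": "arm_command", "arguments": {
  "commands": [
    {"linear": [0,0,0.06],"rotation": [0,0,0],"fingers": 100},
    {"linear": [0.04,-0.03,0.04],"rotation": [0,0,-0.06],"fingers": 100},
    {"linear": [0.044,-0.034,0],"rotation": [0,0,-0.06],"fingers": 100},
    {"linear": [0.044,-0.034,0],"rotation": [0,0,-0.06],"fingers": 100},
    {"linear": [0.044,-0.034,0],"rotation": [0,0,-0.06],"fingers": 100},
    {"linear": [0.044,-0.034,0],"rotation": [0,0,-0.06],"fingers": 100},
    {"linear": [0.044,-0.034,0],"rotation": [0,0,-0.06],"fingers": 100},
    {"linear": [0.044,-0.034,0],"rotation": [0,0,-0.06],"fingers": 100},
    {"linear": [0.044,-0.034,0],"rotation": [0,0,-0.064],"fingers": 100},
    {"linear": [0,0,0],"rotation": [0,0,0],"fingers": 100}
  ]
}}

```text
clock: 1.35
tcp_pos: [0.5375, 0.3185, 0.3298]
eef_rot: [-0.269, 0.656, 0.268, 0.652]
force: [-0.7, 0.6, -0.2]
finger_gap: 0.0853
```

```bash
python3 - <<'E'
from h import *
o=get_obs();im,c=cap('wrist','w1');print(o['tcp_pos'],R.from_quat(o['eef_rot']).as_matrix().round(3))
print('pred dot',proj(c,[.5295,.327,.24]),'cap',proj(c,[.569,.2885,.205]))
h=cv2.cvtColor(im,cv2.COLOR_BGR2HSV);m=cv2.inRange(h,(20,120,100),(35,255,255));n,l,st,ce=cv2.connectedComponentsWithStats(m)
for i in range(1,n):
    if st[i,4]>30: print(st[i],ce[i],plane(c,*ce[i],.24))
E
```

```text
[0.53748982 0.31854618 0.32982396] [[-0.005 -0.702  0.712]
 [-0.004  0.712  0.702]
 [-1.     0.    -0.006]]
pred dot (np.float64(285.5089795614716), np.float64(199.7380439032441)) cap (np.float64(287.30424919039115), np.float64(249.45092935225776))
[277 190  24  23 414] [288.84057971 201.24396135] [0.53195624 0.32786354 0.24      ]
[267 368  16  11 105] [274.07619048 372.61904762] [0.63096117 0.20982842 0.24      ]
[266 379  27  15 208] [278.07211538 387.33173077] [0.64475086 0.20050713 0.24      ]
```

View pics/w1.png

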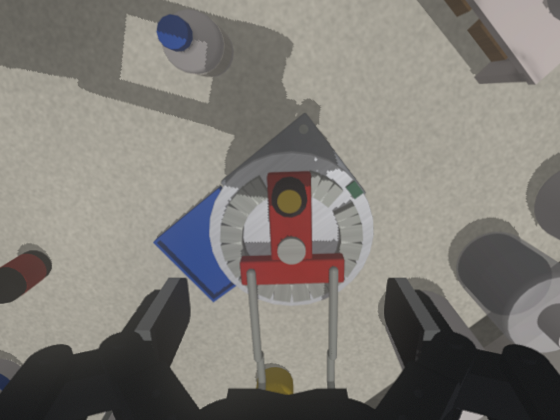

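The wrist view shows the knob at pixel (289,201), aligned with the jaws, which puts it at about (0.531, 0.3275). Next I'll descend and grip.

{"name": "arm_command", "arguments": {
  "commands": [
    {"linear": [-0.0065,0.009,-0.03],"rotation": [0,0,0],"fingers": 100},
    {"linear": [0,0,-0.03],"rotation": [0,0,0],"fingers": 100},
    {"linear": [0,0,-0.03],"rotation": [0,0,0],"fingers": 100},
    {"linear": [0,0,-0.018],"rotation": [0,0,0],"fingers": 100},
    {"linear": [0,0,-0.004],"rotation": [0,0,0],"fingers": 100},
    {"linear": [0,0,0],"rotation": [0,0,0],"fingers": 100}
  ],
  "newtons": 50
}}

```text
clock: 2.15
tcp_pos: [0.5245, 0.3337, 0.2158]
eef_rot: [-0.271, 0.655, 0.272, 0.651]
force: [-0.1, -0.0, 0.4]
finger_gap: 0.0855
```

{"name": "arm_command", "arguments": {
  "commands": [
    {"linear": [0.0065,-0.006,-0.002],"rotation": [0,0,0],"fingers": 100},
    {"linear": [0,0,-0.001],"rotation": [0,0,0],"fingers": 100},
    {"linear": [0,0,0],"rotation": [0,0,0],"fingers": 25},
    {"linear": [0,0,0],"rotation": [0,0,0],"fingers": 0},
    {"linear": [0,0,0],"rotation": [0,0,0],"fingers": 0},
    {"linear": [0,0,0],"rotation": [0,0,0],"fingers": 0},
    {"linear": [0,0,0],"rotation": [0,0,0],"fingers": 0},
    {"linear": [0,0,0],"rotation": [0,0,0],"fingers": 0}
  ],
  "newtons": 50
}}

```text
clock: 3.15
tcp_pos: [0.5328, 0.3277, 0.2157]
eef_rot: [-0.271, 0.654, 0.272, 0.652]
force: [0.0, -0.1, 2.0]
finger_gap: 0.0243
```

{"name": "arm_command", "arguments": {
  "commands": [
    {"linear": [0,0,0.007],"rotation": [0,0,0],"fingers": 0},
    {"linear": [0,0,0.006],"rotation": [0,0,0],"fingers": 0},
    {"linear": [0,0,0],"rotation": [0,0,0],"fingers": 0},
    {"linear": [0,0,0],"rotation": [0,0,0],"fingers": 0}
  ]
}}

```text
clock: 3.65
tcp_pos: [0.5325, 0.3274, 0.227]
eef_rot: [-0.271, 0.654, 0.272, 0.651]
force: [2.5, 1.4, -9.6]
finger_gap: 0.0245
```

{"name": "arm_command", "arguments": {
  "commands": [
    {"linear": [0,0,0.003],"rotation": [0,0,0],"fingers": 0},
    {"linear": [0,0,0],"rotation": [0,0,0],"fingers": 0},
    {"linear": [0.0046,0.0038,0],"rotation": [0,0,-0.11],"fingers": 0},
    {"linear": [0.0049,0.0033,0],"rotation": [0,0,-0.11],"fingers": 0},
    {"linear": [0.0053,0.0027,0],"rotation": [0,0,-0.11],"fingers": 0},
    {"linear": [0.0055,0.0021,0],"rotation": [0,0,-0.11],"fingers": 0},
    {"linear": [0,0,0],"rotation": [0,0,0],"fingers": 0}
  ]
}}

```text
clock: 4.53
tcp_pos: [0.5529, 0.3402, 0.2291]
eef_rot: [-0.118, 0.699, 0.119, 0.696]
force: [4.3, 1.1, -10.2]
finger_gap: 0.0246
```

```bash
python3 - <<'E'
from h import *
o=get_obs();print(o['tcp_pos'],R.from_quat(o['eef_rot']).as_matrix().round(3)); p=o['tcp_pos'][:2]-[.569,.2885];print(np.hypot(*p),np.arctan2(p[1],p[0]),o['force'],o['ft_torque'])
E
```

```text
[0.55287553 0.34019121 0.22911703] [[-0.005 -0.331  0.944]
 [ 0.002  0.944  0.331]
 [-1.     0.003 -0.004]]
0.054147760912378565 1.873169316643267 [  4.26901366   1.08827483 -10.20478959] [ 0.14736053 -0.66021065  0.14273037]
```

{"name": "arm_command", "arguments": {
  "commands": [
    {"linear": [0.0057,0.0013,0],"rotation": [0,0,-0.115],"fingers": 0},
    {"linear": [0.0059,0.0009,0],"rotation": [0,0,-0.115],"fingers": 0},
    {"linear": [0.0059,0.0002,0],"rotation": [0,0,-0.115],"fingers": 0},
    {"linear": [0.005,-0.0004,0],"rotation": [0,0,-0.1],"fingers": 0},
    {"linear": [0,0,0],"rotation": [0,0,0],"fingers": 0}
  ]
}}

```text
clock: 5.15
tcp_pos: [0.5765, 0.343, 0.2293]
eef_rot: [0.039, 0.706, -0.036, 0.706]
force: [4.4, 0.3, -9.6]
finger_gap: 0.0247
```

```bash
python3 - <<'E'
from h import *
o=get_obs();print(o['tcp_pos'],R.from_quat(o['eef_rot']).as_matrix().round(3)); p=o['tcp_pos'][:2]-[.569,.2885];print(np.hypot(*p),np.arctan2(p[1],p[0]),o['force'],o['ft_torque'])
im,c=cap('top','t2'); im2,c2=cap('scene','s2')
a=np.zeros((600,800,3),np.uint8)
f=lambda im,x,y,w,h,s:cv2.resize(im[y:y+h,x:x+w],None,fx=s,fy=s,interpolation=cv2.INTER_CUBIC)
for q,y0,x0 in((f(im,130,140,133,150,3),0,0),(f(im2,300,150,133,130,3),0,400)): a[y0:y0+q.shape[0],x0:x0+q.shape[1]]=q
cv2.imwrite('pics/c2.png',a)
E
```

```text
[0.57652697 0.34295118 0.22931577] [[-0.     0.106  0.994]
 [ 0.005  0.994 -0.106]
 [-1.     0.005 -0.001]]
0.05496895735115637 1.4334335038136559 [ 4.35959019  0.286741   -9.61164023] [ 0.17549246 -0.62274787  0.08213248]
```

View pics/c2.png

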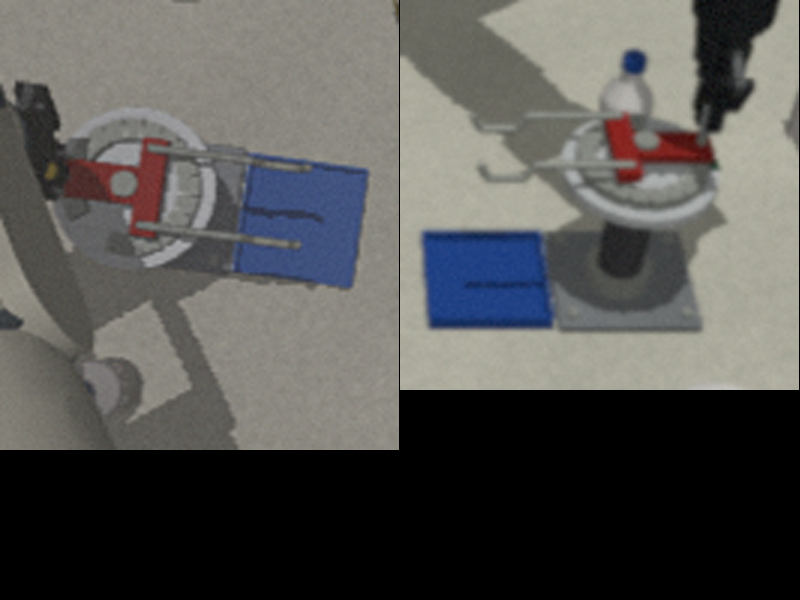

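The arm is over the tray, with the hooks above the blue square. I'll lower the plunger and watch the spring force.

{"name": "arm_command", "arguments": {
  "commands": [
    {"linear": [0,0,-0.004],"rotation": [0,0,0],"fingers": 0},
    {"linear": [0,0,-0.003],"rotation": [0,0,0],"fingers": 0},
    {"linear": [0,0,0],"rotation": [0,0,0],"fingers": 0}
  ]
}}

```text
clock: 5.62
tcp_pos: [0.5763, 0.343, 0.2221]
eef_rot: [0.038, 0.706, -0.034, 0.706]
force: [4.0, 0.9, -8.3]
finger_gap: 0.0246
```

{"name": "arm_command", "arguments": {
  "commands": [
    {"linear": [0,0,-0.004],"rotation": [0,0,0],"fingers": 0},
    {"linear": [0,0,-0.003],"rotation": [0,0,0],"fingers": 0},
    {"linear": [0,0,0],"rotation": [0,0,0],"fingers": 0}
  ]
}}

```text
clock: 6.0
tcp_pos: [0.5764, 0.343, 0.2158]
eef_rot: [0.038, 0.706, -0.034, 0.706]
force: [3.2, -0.1, -5.7]
finger_gap: 0.0245
```

{"name": "arm_command", "arguments": {
  "commands": [
    {"linear": [0,0,0],"rotation": [0,0,0],"fingers": 100},
    {"linear": [0,0,0],"rotation": [0,0,0],"fingers": 100},
    {"linear": [0,0,0],"rotation": [0,0,0],"fingers": 100},
    {"linear": [0,0,0],"rotation": [0,0,0],"fingers": 100},
    {"linear": [0,0,0.03],"rotation": [0,0,0],"fingers": 100},
    {"linear": [0,0,0.05],"rotation": [0,0,0],"fingers": 100},
    {"linear": [0,0,0.06],"rotation": [0,0,0],"fingers": 100},
    {"linear": [0,0,0.02],"rotation": [0,0,0],"fingers": 100},
    {"linear": [0,0,0],"rotation": [0,0,0],"fingers": 100}
  ]
}}

```text
clock: 7.12
tcp_pos: [0.5746, 0.3427, 0.3816]
eef_rot: [0.038, 0.707, -0.034, 0.706]
force: [-1.0, -0.3, 0.4]
finger_gap: 0.0853
```

```bash
cat >> h.py <<'E'
def blobs(im,lo,hi,box=(0,0,560,420),amin=6):
    x0,y0,x1,y1=box; h=cv2.cvtColor(im,cv2.COLOR_BGR2HSV)[y0:y1,x0:x1]
    m=cv2.inRange(h,lo,hi); n,l,st,ce=cv2.connectedComponentsWithStats(m)
    return [(int(st[i,4]),(ce[i]+[x0,y0]).round(1).tolist(),st[i,:4].tolist()) for i in range(1,n) if st[i,4]>=amin]
E
python3 - <<'E'
from h import *
o=get_obs();W,cw=cap('wrist','w2');S,cs=cap('scene','s3');print(o['tcp_pos'],o['eef_rot'])
Y=((20,120,110),(35,255,255))
print(blobs(W,*Y,amin=40),blobs(S,*Y,(350,150,430,230),2))
print('knob pred',proj(cw,[.5764,.343,.24]),proj(cs,[.5764,.343,.24]))
E
```

```text
[0.57456417 0.34271332 0.38160768] [ 0.03792556  0.70657898 -0.03371622  0.7058123 ]
[(261, [289.6, 195.0], [281, 186, 19, 18]), (49, [448.8, 320.5], [444, 316, 11, 11])] []
knob pred (np.float64(287.86427348223515), np.float64(196.9793663708429)) (np.float64(402.4694811324275), np.float64(187.2666363097776))
```

View pics/w2.png

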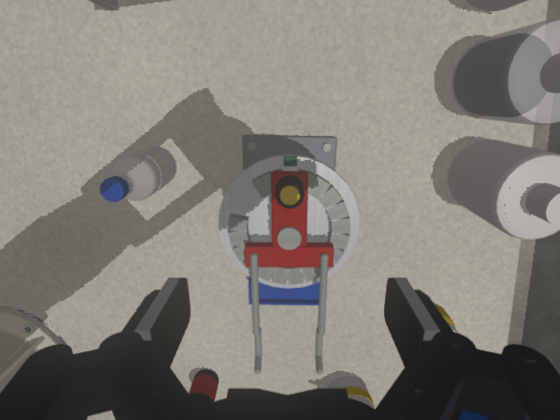

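The wrist view shows the arm lined up with the foot and the tray, and the dot at (289.6,195) lies within 2 px of the prediction for a height of 0.24. Next is the pail.

{"name": "arm_command", "arguments": {
  "commands": [
    {"linear": [-0.0103,-0.0547,0],"rotation": [0,0,-0.077],"fingers": 100},
    {"linear": [-0.0103,-0.0547,0],"rotation": [0,0,-0.077],"fingers": 100},
    {"linear": [-0.0103,-0.0547,0],"rotation": [0,0,-0.077],"fingers": 100},
    {"linear": [-0.0103,-0.0547,0],"rotation": [0,0,-0.077],"fingers": 100},
    {"linear": [-0.0103,-0.0547,0],"rotation": [0,0,-0.077],"fingers": 100},
    {"linear": [-0.0103,-0.0547,0],"rotation": [0,0,-0.077],"fingers": 100},
    {"linear": [-0.0103,-0.0547,0],"rotation": [0,0,-0.077],"fingers": 100},
    {"linear": [-0.0103,-0.0547,0],"rotation": [0,0,-0.077],"fingers": 100},
    {"linear": [-0.0103,-0.0547,0],"rotation": [0,0,-0.077],"fingers": 100},
    {"linear": [-0.0103,-0.0547,0],"rotation": [0,0,-0.077],"fingers": 100},
    {"linear": [-0.0103,-0.0547,0],"rotation": [0,0,-0.077],"fingers": 100},
    {"linear": [-0.0103,-0.05,0],"rotation": [0,0,-0.077],"fingers": 100},
    {"linear": [0,0,0],"rotation": [0,0,0],"fingers": 100},
    {"linear": [0,0,0],"rotation": [0,0,0],"fingers": 100}
  ]
}}

```text
clock: 8.98
tcp_pos: [0.4334, -0.3268, 0.3513]
eef_rot: [0.358, 0.625, -0.354, 0.597]
force: [0.2, -0.3, 0.5]
finger_gap: 0.0855
```

```bash
python3 - <<'E'
from h import *
o=get_obs();W,cw=cap('wrist','w3');S,cs=cap('scene','s4');T,ct=cap('top','t4');print(o['tcp_pos'],o['eef_rot'],R.from_quat(o['eef_rot']).as_matrix().round(3))
Y=((20,120,100),(35,255,255));B=((105,120,50),(125,255,255))
print('blue wrist',blobs(W,*B,amin=60),'pred',proj(cw,[.451,-.314,.155]))
a,b=blobs(T,*Y,(130,180,180,235),3),blobs(S,*Y,(380,160,425,215),2);print('dot',a,b)
if a and b: print(tri((ct,*a[0][1]),(cs,*b[0][1])))
h=cv2.cvtColor(W,cv2.COLOR_BGR2HSV);m=cv2.inRange(h,*B);u,v=map(int,proj(cw,[.451,-.314,.155]))
n,l,st,ce=cv2.connectedComponentsWithStats(m);k=min((i for i in range(1,n) if st[i,4]>100),key=lambda i:np.hypot(*(ce[i]-[u,v])))
(rc,sz,an)=cv2.minAreaRect(np.argwhere(l==k)[:,::-1].astype(np.float32));print(rc,sz,an,plane(cw,*ce[k],.155))
bx=cv2.boxPoints((rc,sz,an));P=np.array([plane(cw,*q,.155) for q in bx]);print(P.round(4))
d=P[1]-P[0];e=P[2]-P[1];L=d if np.hypot(*d[:2])>np.hypot(*e[:2]) else e;print('bar ang',np.degrees(np.arctan2(L[1],L[0])),'len',np.hypot(*L[:2]),'tri',tri((cw,*ce[k]),(cs,176.6,198.2)))
E
```

```text
[ 0.43340763 -0.32676695  0.35134708] [ 0.35760177  0.62490729 -0.35389468  0.59696768] [[-0.032  0.869  0.493]
 [ 0.024  0.494 -0.869]
 [-0.999 -0.015 -0.037]]
blue wrist [(613, [292.4, 154.2], [285, 132, 15, 44])] pred (np.float64(292.18217798243717), np.float64(157.40902398520427))
dot [(27, [146.7, 196.9], [14, 14, 6, 6])] [(18, [402.5, 187.2], [20, 26, 6, 4])]
(array([0.57527524, 0.34423824, 0.23934796]), np.float64(0.0012337383533377985))
(291.9999694824219, 153.49998474121094) (42.99999237060547, 13.999998092651367) 90.0 [ 0.45385895 -0.31256612  0.155     ]
[[ 0.469  -0.2957  0.155 ]
 [ 0.4757 -0.3074  0.155 ]
 [ 0.439  -0.3288  0.155 ]
 [ 0.4319 -0.3166  0.155 ]]
bar ang -149.81173433527078 len 0.042513930194699484 tri (array([ 0.45362571, -0.31249631,  0.15370337]), np.float64(0.00032896015916810306))
```

View pics/w3.png

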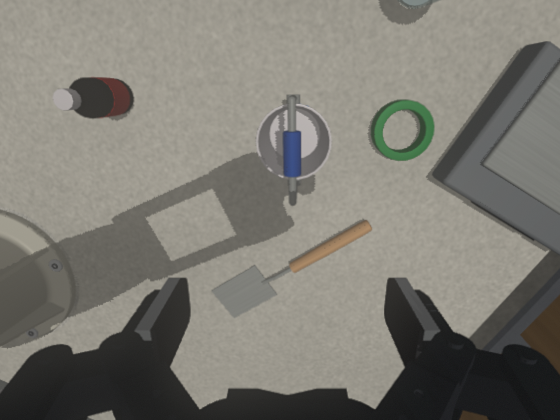

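The dot now measures z=0.2393, the same as when parked, so the plunger is home. The grip is at (0.4535,-0.3125,0.154), and the bar angle of 30° matches the jaws. I'll level the tool and descend in part.

{"name": "arm_command", "arguments": {
  "commands": [
    {"linear": [0.01,0.007,0],"rotation": [-0.024,-0.032,0],"fingers": 100},
    {"linear": [0.01,0.007,-0.03],"rotation": [0,0,0],"fingers": 100},
    {"linear": [0,0,-0.04],"rotation": [0,0,0],"fingers": 100},
    {"linear": [0,0,-0.04],"rotation": [0,0,0],"fingers": 100},
    {"linear": [0,0,-0.03],"rotation": [0,0,0],"fingers": 100},
    {"linear": [0,0,0],"rotation": [0,0,0],"fingers": 100},
    {"linear": [0,0,0],"rotation": [0,0,0],"fingers": 100}
  ]
}}

```text
clock: 10.0
tcp_pos: [0.4585, -0.3048, 0.212]
eef_rot: [0.352, 0.61, -0.351, 0.617]
force: [0.5, 0.3, 0.2]
finger_gap: 0.085
```

```bash
python3 - <<'E'
from h import *
o=get_obs();print(o['tcp_pos'],R.from_quat(o['eef_rot']).as_matrix().round(3))
W,cw=cap('wrist','w4');print(blobs(W,(105,120,50),(125,255,255),amin=60),proj(cw,[.4535,-.3125,.154]))
E
```

```text
[ 0.45847982 -0.304781    0.2119616 ] [[ 0.008  0.862  0.506]
 [-0.004  0.506 -0.862]
 [-1.     0.005  0.008]]
[(422, [295.1, 226.1], [280, 216, 27, 28])] (np.float64(293.35243959436866), np.float64(247.2361925887166))
```

{"name": "arm_command", "arguments": {
  "commands": [
    {"linear": [-0.004,-0.006,-0.025],"rotation": [0,0,0],"fingers": 100},
    {"linear": [0,0,-0.025],"rotation": [0,0,0],"fingers": 100},
    {"linear": [0,0,-0.015],"rotation": [0,0,0],"fingers": 100},
    {"linear": [0,0,0],"rotation": [0,0,0],"fingers": 100},
    {"linear": [0,0,0],"rotation": [0,0,0],"fingers": 100}
  ]
}}

```text
clock: 10.68
tcp_pos: [0.4586, -0.3131, 0.1526]
eef_rot: [0.351, 0.606, -0.351, 0.621]
force: [0.3, -0.2, -0.9]
finger_gap: 0.0852
```

{"name": "arm_command", "arguments": {
  "commands": [
    {"linear": [-0.005,0,-0.012],"rotation": [0,0,0],"fingers": 100},
    {"linear": [0,0,-0.004],"rotation": [0,0,0],"fingers": 100},
    {"linear": [0,0,0],"rotation": [0,0,0],"fingers": 0},
    {"linear": [0,0,0],"rotation": [0,0,0],"fingers": 0},
    {"linear": [0,0,0],"rotation": [0,0,0],"fingers": 0},
    {"linear": [0,0,0],"rotation": [0,0,0],"fingers": 0},
    {"linear": [0,0,0],"rotation": [0,0,0],"fingers": 0},
    {"linear": [0,0,0],"rotation": [0,0,0],"fingers": 0}
  ],
  "newtons": 60
}}

```text
clock: 11.68
tcp_pos: [0.454, -0.3136, 0.1373]
eef_rot: [0.351, 0.606, -0.351, 0.622]
force: [0.2, -0.2, -0.2]
finger_gap: 0.016
```

```bash
python3 - <<'E'
from h import *
o=get_obs();print(o['tcp_pos'],R.from_quat(o['eef_rot']).as_matrix().round(3),o['q'])
E
```

```text
[ 0.45400866 -0.31361015  0.13732224] [[ 0.02   0.862  0.507]
 [-0.012  0.507 -0.862]
 [-1.     0.011  0.02 ]] [-0.60823741  0.34016848  1.89158515  0.00212475  0.88663026  0.4293803 ]
```

```bash
python3 - <<'E'
from h import *
T=cv2.imread('pics/t4.png');S=cv2.imread('pics/s4.png')
f=lambda im,x,y,w,h,s:cv2.resize(im[y:y+h,x:x+w],None,fx=s,fy=s,interpolation=cv2.INTER_CUBIC)
cv2.imwrite('pics/c4.png',np.vstack([f(T,135,170,130,50,6),f(S,310,170,130,50,6)]))
ct=vision.calibration('top');cs=vision.calibration('scene');A=np.array([.569,.2885]);d=np.array([-.12,-.993]);e=np.array([.993,-.12])
for n,s,t,z in(('tipR',36,166,.21),('tipL',-36,166,.21),('seat',0,140,.198)):
    p=[*(A+d*t/1e3+e*s/1e3),z];u=proj(ct,p);v=proj(cs,p);print(n,np.round(p,4),'top',np.round(u,1),'crop',((u[0]-135)*6,(u[1]-170)*6),'scene',np.round(v,1),'crop',((v[0]-310)*6,(v[1]-170)*6+300))
E
```

```text
tipR [0.5848 0.1193 0.21  ] top [232.4 196.3] crop (np.float64(584.3393213899242), np.float64(157.85675786868046)) scene [326.2 202.7] crop (np.float64(96.9276001294827), np.float64(496.3205808021901))
tipL [0.5133 0.128  0.21  ] top [228.5 222.1] crop (np.float64(560.9327818803265), np.float64(312.64830527907355)) scene [324.2 186.4] crop (np.float64(85.0841675032741), np.float64(398.23656802225963))
seat [0.5522 0.1495 0.198 ] top [221.7 208.2] crop (np.float64(520.3906382627075), np.float64(229.48481491808508)) scene [333.7 197.5] crop (np.float64(141.9602784953472), np.float64(465.17715369836543))
```

View pics/c4.png

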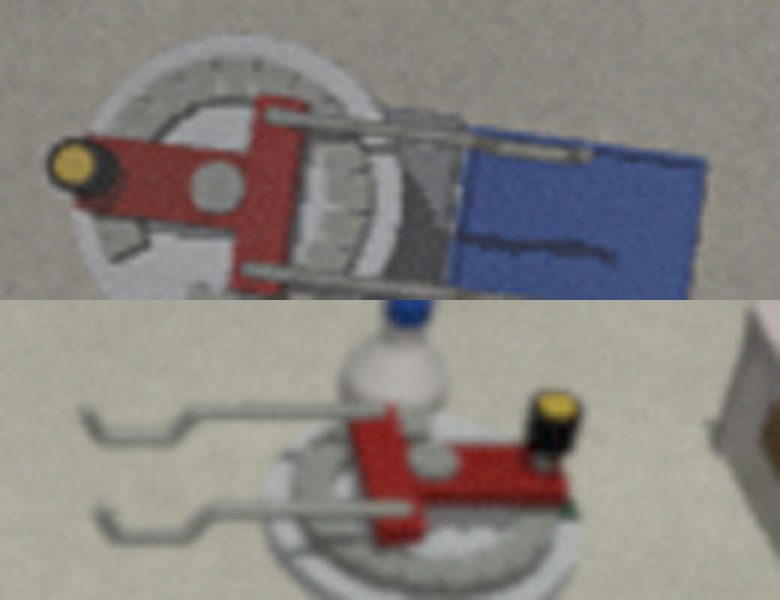

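{"name": "arm_command", "arguments": {
  "commands": [
    {"linear": [0,0,0.02],"rotation": [0,0,0],"fingers": 0},
    {"linear": [0,0,0.04],"rotation": [0,0,0],"fingers": 0},
    {"linear": [0,0,0.05],"rotation": [0,0,0],"fingers": 0},
    {"linear": [0,0,0.05],"rotation": [0,0,0],"fingers": 0},
    {"linear": [0,0,0.04],"rotation": [0,0,0],"fingers": 0},
    {"linear": [0,0,0],"rotation": [0,0,0],"fingers": 0},
    {"linear": [0,0,0],"rotation": [0,0,0],"fingers": 0}
  ]
}}

```text
clock: 12.55
tcp_pos: [0.451, -0.3116, 0.3398]
eef_rot: [0.351, 0.608, -0.351, 0.62]
force: [0.1, 0.0, -2.2]
finger_gap: 0.0161
```

The hook tips match the predictions within 1 to 2 px, so the seat is at about (0.552,0.1495). The pail has to come in from in front of the tips, with the rim below the hook rods and the bar above the tips. I'll go to a point 140 mm out first.

{"name": "arm_command", "arguments": {
  "commands": [
    {"linear": [0.0105,0.04,0],"rotation": [0,0,-0.081],"fingers": 0},
    {"linear": [0.0105,0.04,0],"rotation": [0,0,-0.081],"fingers": 0},
    {"linear": [0.0105,0.04,0],"rotation": [0,0,-0.081],"fingers": 0},
    {"linear": [0.0105,0.04,0],"rotation": [0,0,-0.081],"fingers": 0},
    {"linear": [0.0105,0.04,0],"rotation": [0,0,-0.081],"fingers": 0},
    {"linear": [0.0105,0.04,0],"rotation": [0,0,-0.081],"fingers": 0},
    {"linear": [0.0105,0.04,0],"rotation": [0,0,-0.081],"fingers": 0},
    {"linear": [0.008,0.03,0],"rotation": [0,0,-0.081],"fingers": 0},
    {"linear": [0,0,0],"rotation": [0,0,0],"fingers": 0},
    {"linear": [0,0,0],"rotation": [0,0,0],"fingers": 0}
  ]
}}

```text
clock: 13.8
tcp_pos: [0.5261, 0.009, 0.3204]
eef_rot: [-0.527, -0.467, 0.539, -0.461]
force: [-0.2, -0.2, -1.5]
finger_gap: 0.0163
```

```bash
python3 - <<'E'
from h import *
o=get_obs();M=R.from_quat(o['eef_rot']).as_matrix();print(o['tcp_pos'],M.round(3),o['q'].round(2),'jaw',np.degrees(np.arctan2(M[1,2],M[0,2])),'force',o['force'])
E
```

```text
[0.52606635 0.00901237 0.32035298] [[-0.019  0.99  -0.137]
 [-0.005 -0.137 -0.991]
 [-1.    -0.018  0.008]] [ 0.02  0.13  1.72 -0.01  1.31  1.73] jaw -97.89034742594305 force [-0.18694396 -0.21707686 -1.46868455]
```

{"name": "arm_command", "arguments": {
  "commands": [
    {"linear": [0.008,0.001,0],"rotation": [-0.017,-0.028,0.01],"fingers": 0},
    {"linear": [0,0,-0.03],"rotation": [0,0,0],"fingers": 0},
    {"linear": [0,0,-0.03],"rotation": [0,0,0],"fingers": 0},
    {"linear": [0,0,-0.02],"rotation": [0,0,0],"fingers": 0},
    {"linear": [0,0,-0.01],"rotation": [0,0,0],"fingers": 0},
    {"linear": [0,0,0],"rotation": [0,0,0],"fingers": 0},
    {"linear": [0,0,0],"rotation": [0,0,0],"fingers": 0}
  ]
}}

```text
clock: 14.68
tcp_pos: [0.5359, 0.0054, 0.2285]
eef_rot: [-0.53, -0.455, 0.532, -0.478]
force: [-0.4, -0.2, -2.6]
finger_gap: 0.0158
```

```bash
python3 - <<'E'
from h import *
o=get_obs();M=R.from_quat(o['eef_rot']).as_matrix();print(o['tcp_pos'],M.round(3),'jaw',np.degrees(np.arctan2(M[1,2],M[0,2])))
S,cs=cap('scene','s5');T,ct=cap('top','t5')
f=lambda im,x,y,w,h,s:cv2.resize(im[y:y+h,x:x+w],None,fx=s,fy=s,interpolation=cv2.INTER_CUBIC)
cv2.imwrite('pics/c5.png',np.hstack([f(T,130,150,130,150,3),f(S,240,130,130,150,3)]))
E
```

```text
[0.53590868 0.00543107 0.22853963] [[ 0.018  0.992 -0.128]
 [-0.027 -0.128 -0.991]
 [-0.999  0.022  0.024]] jaw -97.37279471410378
```

View pics/c5.png

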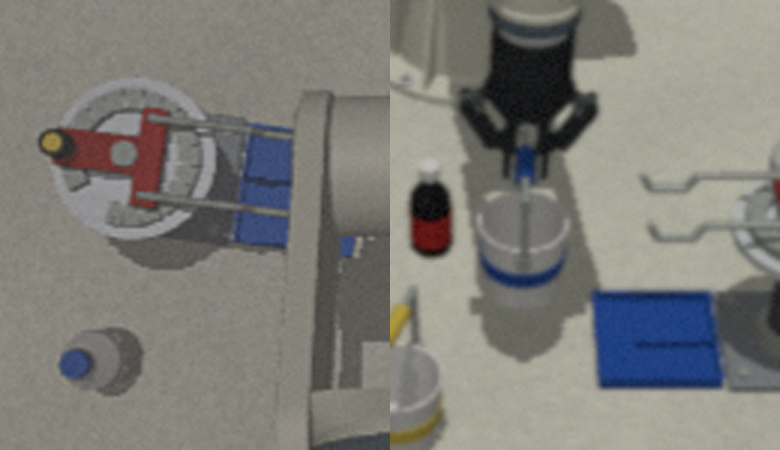

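The pail hangs upright in the jaws, clear of the hooks. I'll drop about 11 mm and go in.

{"name": "arm_command", "arguments": {
  "commands": [
    {"linear": [0,0,-0.009],"rotation": [0,0,0],"fingers": 0},
    {"linear": [0,0,0],"rotation": [0,0,0],"fingers": 0},
    {"linear": [0.0023,0.02,0],"rotation": [0,0,0],"fingers": 0},
    {"linear": [0.0023,0.02,0],"rotation": [0,0,0],"fingers": 0},
    {"linear": [0.0023,0.02,0],"rotation": [0,0,0],"fingers": 0},
    {"linear": [0.0016,0.014,0],"rotation": [0,0,0],"fingers": 0},
    {"linear": [0,0,0],"rotation": [0,0,0],"fingers": 0},
    {"linear": [0,0,0],"rotation": [0,0,0],"fingers": 0}
  ]
}}

```text
clock: 15.78
tcp_pos: [0.5452, 0.0812, 0.2199]
eef_rot: [-0.53, -0.455, 0.532, -0.479]
force: [-0.3, 0.6, -2.5]
finger_gap: 0.0162
```

{"name": "arm_command", "arguments": {
  "commands": [
    {"linear": [0.002,0.02,-0.001],"rotation": [0,0,0],"fingers": 0},
    {"linear": [0.002,0.02,0],"rotation": [0,0,0],"fingers": 0},
    {"linear": [0.002,0.018,0],"rotation": [0,0,0],"fingers": 0},
    {"linear": [0.001,0.006,0],"rotation": [0,0,0],"fingers": 0},
    {"linear": [0,0,0],"rotation": [0,0,0],"fingers": 0},
    {"linear": [0,0,0],"rotation": [0,0,0],"fingers": 0}
  ]
}}

```text
clock: 16.52
tcp_pos: [0.5525, 0.1489, 0.2188]
eef_rot: [-0.53, -0.455, 0.532, -0.479]
force: [0.4, -1.3, -1.0]
finger_gap: 0.0158
```

```bash
python3 - <<'E'
from h import *
o=get_obs();M=R.from_quat(o['eef_rot']).as_matrix();print(o['tcp_pos'],M.round(3),'jaw',np.degrees(np.arctan2(M[1,2],M[0,2])),o['force'])
S,cs=cap('scene','s6');W,cw=cap('wrist','w6');print('bar ends/seat wrist',proj(cw,[.5522,.1495,.198]))
f=lambda im,x,y,w,h,s:cv2.resize(im[y:y+h,x:x+w],None,fx=s,fy=s,interpolation=cv2.INTER_CUBIC)
cv2.imwrite('pics/c6.png',np.hstack([f(S,290,140,100,105,4),f(W,180,150,200,210,2)]))
E
```

```text
[0.5525214  0.14894079 0.21876294] [[ 0.02   0.992 -0.128]
 [-0.028 -0.128 -0.991]
 [-0.999  0.024  0.025]] jaw -97.37059545061351 [ 0.42938379 -1.32758105 -0.97812713]
bar ends/seat wrist (np.float64(287.55671156255426), np.float64(262.92249699805933))
```

View pics/c6.png

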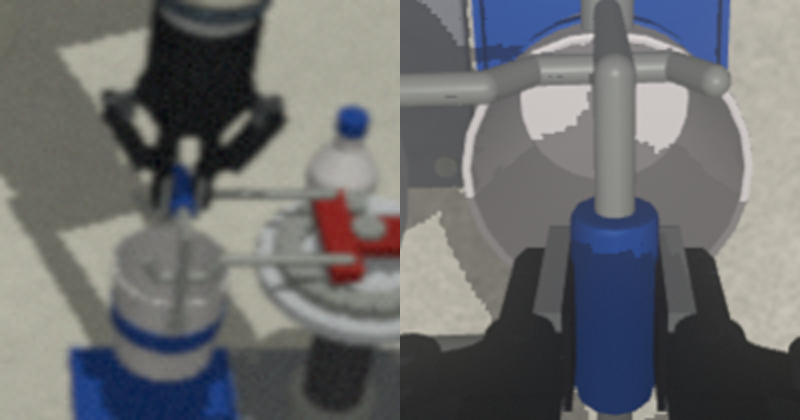

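The wrist view shows the bar above the U seat, with the seat running from crop (540,70) to (665,65) and the bar at 612. The leg is just outside the hook. I'll lower it.

{"name": "arm_command", "arguments": {
  "commands": [
    {"linear": [0,0,-0.01],"rotation": [0,0,0],"fingers": 0},
    {"linear": [0,0,-0.01],"rotation": [0,0,0],"fingers": 0},
    {"linear": [0,0,-0.008],"rotation": [0,0,0],"fingers": 0},
    {"linear": [0,0,0],"rotation": [0,0,0],"fingers": 0},
    {"linear": [0,0,0],"rotation": [0,0,0],"fingers": 0}
  ]
}}

```text
clock: 17.25
tcp_pos: [0.5521, 0.1476, 0.1881]
eef_rot: [-0.53, -0.454, 0.533, -0.478]
force: [-0.1, -0.1, -2.4]
finger_gap: 0.0162
```

{"name": "arm_command", "arguments": {
  "commands": [
    {"linear": [0,0.001,-0.004],"rotation": [0,0,0],"fingers": 0},
    {"linear": [0,0,-0.003],"rotation": [0,0,0],"fingers": 0},
    {"linear": [0,0,0],"rotation": [0,0,0],"fingers": 0},
    {"linear": [0,0,0],"rotation": [0,0,0],"fingers": 0}
  ]
}}

```text
clock: 17.75
tcp_pos: [0.5525, 0.1488, 0.1812]
eef_rot: [-0.53, -0.454, 0.533, -0.478]
force: [0.4, -0.5, -0.9]
finger_gap: 0.0164
```

{"name": "arm_command", "arguments": {
  "commands": [
    {"linear": [0,0,-0.002],"rotation": [0,0,0],"fingers": 0},
    {"linear": [0,0,0],"rotation": [0,0,0],"fingers": 0},
    {"linear": [0,0,0],"rotation": [0,0,0],"fingers": 0}
  ]
}}

```text
clock: 18.12
tcp_pos: [0.553, 0.1489, 0.1801]
eef_rot: [-0.531, -0.454, 0.532, -0.479]
force: [-1.2, -0.1, 0.8]
finger_gap: 0.0159
```

Contact: the force has changed from -2.4 to +0.8 N. I'll release slowly and retreat upward.

{"name": "arm_command", "arguments": {
  "commands": [
    {"linear": [0,0,0],"rotation": [0,0,0],"fingers": 24},
    {"linear": [0,0,0],"rotation": [0,0,0],"fingers": 30},
    {"linear": [0,0,0],"rotation": [0,0,0],"fingers": 60},
    {"linear": [0,0,0],"rotation": [0,0,0],"fingers": 60},
    {"linear": [0,0,0],"rotation": [0,0,0],"fingers": 60},
    {"linear": [0,0,0.01],"rotation": [0,0,0],"fingers": 60},
    {"linear": [0,0,0.02],"rotation": [0,0,0],"fingers": 60},
    {"linear": [0,0,0.04],"rotation": [0,0,0],"fingers": 60},
    {"linear": [0,0,0.05],"rotation": [0,0,0],"fingers": 60},
    {"linear": [0,0,0.05],"rotation": [0,0,0],"fingers": 60},
    {"linear": [-0.05,0,0.03],"rotation": [0,0,0],"fingers": 60},
    {"linear": [-0.06,-0.03,0.02],"rotation": [0,0,0],"fingers": 60},
    {"linear": [-0.06,-0.03,0],"rotation": [0,0,0],"fingers": 60},
    {"linear": [0,0,0],"rotation": [0,0,0],"fingers": 60},
    {"linear": [0,0,0],"rotation": [0,0,0],"fingers": 60}
  ]
}}

```text
clock: 20.0
tcp_pos: [0.3883, 0.0927, 0.4111]
eef_rot: [0.533, 0.453, -0.529, 0.48]
force: [0.1, 0.4, -0.3]
finger_gap: 0.0512
```

```bash
python3 - <<'E'
from h import *
o=get_obs();print(o['tcp_pos'],o['force'])
S,cs=cap('scene','s7');T,ct=cap('top','t7');B=((105,130,60),(125,255,255));Y=((20,120,110),(35,255,255))
print(proj(ct,[.5522,.1495,.198]),proj(cs,[.5522,.1495,.198]),blobs(S,*B,(300,150,370,260)))
a,b=blobs(T,*Y,(130,180,180,235),3),blobs(S,*Y,(380,160,425,215),2);print('dot',a,b, tri((ct,*a[0][1]),(cs,*b[0][1])) if a and b else '')
f=lambda im,x,y,w,h,s:cv2.resize(im[y:y+h,x:x+w],None,fx=s,fy=s,interpolation=cv2.INTER_CUBIC)
cv2.imwrite('pics/c7.png',np.hstack([f(T,140,150,130,150,3),f(S,290,140,130,150,3)]))
E
```

```text
[0.38825909 0.09268122 0.41111204] [ 0.07335018  0.37120109 -0.34340642]
(np.float64(221.72458288461794), np.float64(208.24733346392628)) (np.float64(333.66672409680325), np.float64(197.52902342666894)) [(42, [333.2, 196.7], [31, 42, 5, 11]), (931, [328.3, 245.6], [8, 77, 43, 32])]
dot [(26, [146.7, 197.0], [14, 15, 6, 5])] [(16, [402.5, 187.0], [20, 26, 6, 3])] (array([0.57497073, 0.34415156, 0.23983265]), np.float64(0.0010647100441950616))
```

View pics/c7.png

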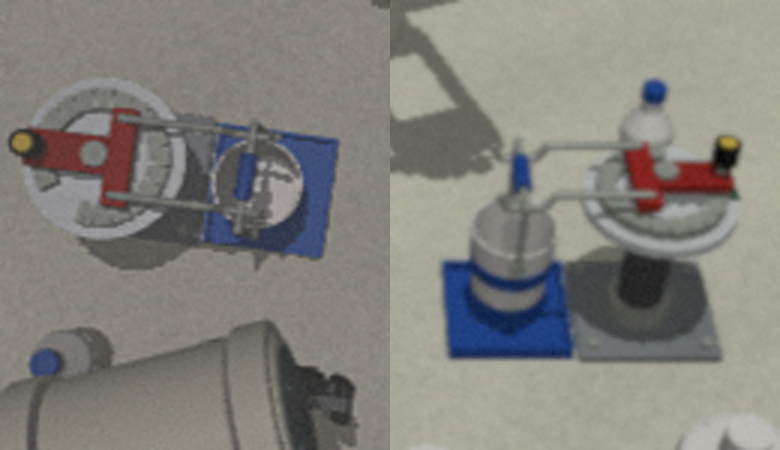

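The pail hangs on both hooks. The grip is at scene (333.2,196.7), against the predicted seat at (333.7,197.5), and the plunger dot is unchanged. I'll let it settle, check that it is still, and hand in.

{"name": "arm_command", "arguments": {
  "commands": [
    {"linear": [0,0,0],"rotation": [0,0,0],"fingers": 60},
    {"linear": [0,0,0],"rotation": [0,0,0],"fingers": 60},
    {"linear": [0,0,0],"rotation": [0,0,0],"fingers": 60},
    {"linear": [0,0,0],"rotation": [0,0,0],"fingers": 60},
    {"linear": [0,0,0],"rotation": [0,0,0],"fingers": 60},
    {"linear": [0,0,0],"rotation": [0,0,0],"fingers": 60},
    {"linear": [0,0,0],"rotation": [0,0,0],"fingers": 60},
    {"linear": [0,0,0],"rotation": [0,0,0],"fingers": 60},
    {"linear": [0,0,0],"rotation": [0,0,0],"fingers": 60},
    {"linear": [0,0,0],"rotation": [0,0,0],"fingers": 60},
    {"linear": [0,0,0],"rotation": [0,0,0],"fingers": 60},
    {"linear": [0,0,0],"rotation": [0,0,0],"fingers": 60},
    {"linear": [0,0,0],"rotation": [0,0,0],"fingers": 60},
    {"linear": [0,0,0],"rotation": [0,0,0],"fingers": 60}
  ]
}}

```text
clock: 21.85
tcp_pos: [0.3901, 0.0936, 0.4093]
eef_rot: [0.532, 0.454, -0.531, 0.48]
force: [0.4, 0.4, 0.3]
finger_gap: 0.0511
```

```bash
python3 - <<'E'
from h import *
s0=cv2.imread('pics/s7.png');B=((105,130,60),(125,255,255));d=[]
for i in range(4):
    S,_=cap('scene'); print(blobs(S,*B,(300,150,370,205)), cv2.absdiff(cv2.GaussianBlur(S,(5,5),0),cv2.GaussianBlur(s0,(5,5),0))[150:260,300:370].max())
print(hand_in())
E
```

```text
[(41, [333.3, 196.7], [31, 42, 5, 11])] 22
[(41, [333.3, 196.8], [31, 42, 5, 11])] 22
[(41, [333.3, 196.7], [31, 42, 5, 11])] 22
[(40, [333.3, 196.6], [31, 42, 5, 10])] 22
the job is handed in; nothing more can be done
None
```

I pulled up the plunger knob, turned the arm over the tray and let the plunger drop home. I then hung the blue pail by its handle on both hooks, backed the gripper clear and handed the job in at about 22 s.

Last checks:
- **Plunger:** its dot measured z = 0.2398 m, against 0.2395 m when parked with the pin down, so it is fully home.
- **Arm:** seen from above it lines up with the tray. The dot did not move while the pail was hung.
- **Pail position:** the blue grip sits within 1 px of the predicted seat point in the scene view. The pail looks upright, with both hooks under the bar.
- **Stillness:** over four pictures about 2 s after release, the grip stayed within 0.2 px. Compared with the picture just after release, the largest brightness difference around the pail was 22 of 255. I took that as image noise and did not look into it further.
- **Robot:** the gripper was well clear, with a force reading of about 0.5 N, which is only noise.

I kept clear of the yellow pail, bottles, jar, beaker and tape, but did not measure their positions again at the end. No check failed.

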